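Pump up the pressure sprayer

ROBOT

A 6-joint arm with a two-finger parallel gripper is mounted at the origin on the work surface. World frame = base frame: x ahead of the robot, y to its left, z up, the work surface at z = 0. Lengths are in m, angles in rad, forces in N, time in s.
With the tool pointing down it reaches from about 0.325 to 0.775 m from the base axis. Payload 5.5 kg.
Tool frame: the origin (TCP) lies at the very end of the fingers, on their centre line; the grasp point (between the pads) lies 19 mm behind it; z points along the fingers, x is the direction in which the jaws open and shut, and the axes are right-handed (so a half turn about z gives the same grasp; the last joint's range is limited). The gripper opens to 85 mm and grips with 20 to 120 N. Pads are 22 mm wide; open, the fingers measure 114 mm over their backs; the gripper's body (76 mm by 85 mm) begins 54 mm behind the grasp point. The pads swing forward as they close: fully open they stand 13 mm farther back than shut.
Start: joints at [-1.352, 0.091, 1.231, -0, 1.82, -0.057], TCP at [0.163, -0.577, 0.231] pointing down, gripper open.
Joint ranges: [-2.87, 2.87], [-0.86, 2.18], [0.17, 2.46], [-1.51, 4.65], [0.06, 2.69], [-2.65, 2.65]. Speed limits (rad/s): [2.57, 2.57, 3.01, 3.14, 3.14, 3.14].

INTERFACE

Orientations are given as a 3x3 rotation matrix whose columns are the frame's x, y, z axes.
In Python, from workcell import robot gives the robot as it stands. The module is installed in compiled form; this text tells all that it offers.
- The arm moves only by the tool arm_command, never from a script. Its argument "increments" is a list that holds one entry, the list of rows, each a list of 6 numbers: the shift along the world's x, y, z in m, then the turn, a rotation vector about the world's x, y, z in rad. A call has 1 to 5 rows; each row is the pose to reach, as a shift and turn from the pose commanded when the call began; what a row does not reach only later rows make up. A row lasts 1/12 s, in which the tool goes at most 41.7 mm and 7.16 degrees, less where a joint would pass 70% of its speed; a pose out of reach is approached as far as the arm can. A call with a gripper value outside its range is refused whole. "claw" is the opening in per cent of the stroke, from 0 (shut) to 100 (fully open), set as the call begins (left out, the last holds). The fingers move at their own pace and stop on an object; "newtons" is the grip in N (left out, the last holds). Time passes only in rows, so rows that repeat a pose let the fingers close. It gives the time, the measured TCP pose, the force and the opening at its end, in the units of the state.
- robot.observe(): the state, without advancing time (a new reading comes with each control period).
- robot.capture(name): name is "side" or "top"; returns (picture, depth): 480x640x3 uint8, blue, green, red; 480x640 float32, m along the optical axis (not along the pixel's ray), 0 where there is no reading.
- robot.camera_params(name): a dict with "mtx" (3x3 intrinsics, pixels), "R" (3x3) and "t" (3): a world point X has camera coordinates R X + t. Camera axes: x right, y down, z forward; pixel columns grow to the right and rows downward; lengths in m; the calibration is good to about 2 mm. A picture is of the moment at which its call begins. camera_params takes no time and is no camera call.
- robot.job_done(): hands the job in, once; it reports no verdict.
The state is a dict: "clock": time; "qpos": joint angles; "qvel": joint speeds; "joint_torque": joint torques, N m; "eef_pos": TCP position; "tool_rot": TCP orientation; "contact_force": force on the tool from outside, world axes, zero at the start; "torque": the same for the moment, N m; "grip_width": finger opening in m.
Only numpy, scipy, OpenCV 4.12 (cv2) and the standard library are available. Lean on these libraries where they do the work, as an engineer would, in place of code of your own. Each camera call takes 0.05 s, during which the arm holds its last target. There are 200 camera calls.

TASK

Pump up the white pressure sprayer that stands on the laundry shelf: with your fingertips press its pump knob all the way down and let it spring back up, again and again, until the small pressure pin on the tank's shoulder has popped fully out. Only push on the knob: do not lift, tip or shove the sprayer, do not touch the pin, and leave the cup, the salt pig and the peg where they are. Finish with the knob let up.

Things in the scene. Friction and masses are not known exactly. Their poses are not given: they have to be found in the camera images.
- sprayer: One-litre pressure sprayer, 0.9 kg, loose, upright on shelf: white tank 108 mm across and 150 mm high, black collar, grey spray head to 198 mm, black gland to 208 mm, pump knob above. Origin: centre of the tank's underside, on the pump's axis; z up. The nozzle points to -x and reaches 86 mm from the axis, the black grip hangs on the +x side and reaches 98 mm; the pressure pin is on the +y side.
- knob_top (a point): Centre of the flat top of the pump knob, a black mushroom-shaped knob 44 mm across (flat top 38 mm across) on a steel rod, on the sprayer's vertical axis. It moves with the knob: 260 mm above the shelf when the knob is up, 230 mm when it is fully down.
- pump (a joint): How far the pump knob is pressed down, m: 0 = up, 0.030 = down on its stop. A spring returns it in about 0.3 s when let go. Pressing takes about 5 N at the top and 10 to 13 N at the bottom. A full stroke (27 mm or more, then let right up) pumps most; one of 17 to 25 mm pumps half as much, one under 15 mm nothing.
- pin (a joint): How far the pressure pin stands out, m: 0 = in, 0.016 to 0.017 = fully popped out. It stays in during the first strokes and jumps out over the last two or three; 5 to 7 full strokes are needed in all, depending on the pressure left in the tank. It keeps its height between strokes. Strokes after it is fully out do nothing more.
- pin_top (a point): Centre of the top of the pressure pin: a plain aluminium pin, 11 mm in diameter, that rises straight up from a black round boss (23 mm across, rim 152 mm above the shelf) on the tank's shoulder, 42 mm from the sprayer's axis on its +y side. Top at 154 mm when in, 170 mm when fully out. A dark ring round its foot comes into sight only when it is fully out.
- cup: Aluminium measuring cup, loose, 80 mm across and 70 mm high, with a flat handle that reaches 112 mm from its axis along its +x. Origin: centre of its underside. A bystander. (A fixed round grey flip-top bin, 186 mm across and 203 mm high, stands out of the way at the right-hand end of the shelf, some 0.6 m to the robot's right.)
- salt_pig: White ceramic salt pig, loose, about 102 mm across and 132 mm high, its mouth facing its -x and reaching 80 mm from its axis. Origin: centre of its underside. A bystander.
- peg: Yellow plastic clothes peg lying on the shelf, loose, 77 mm long along its x, about 24 mm wide, 10 mm high. Origin: at its middle, on the shelf. A bystander.

How it is judged:
By the outcome, as a careful person would: the job done as asked, in the order asked, and still so for the second after the job is handed in, with the robot touching nothing.
It also fails if it takes over 51 s, if anything falls off the work surface, if the arm or the gripper's body presses on something with over 40 N, if the wrist force passes 120 N, or if a joint passes its speed limit or range.

## Working session

There is one attempt and no reset: what is moved stays moved. The work goes in short steps, Python scripts to look and compute and a tool call to move; the robot and the scene stay as the last step left them, time stands still between calls to the robot, and variables do not carry over. Pictures are saved under pics/ and viewed, about 8 in all and at most 12, crops included, and the job is handed in when it is done.

Besides the shell and the picture viewer there is one more tool, called after "Emit:" as name([rows], argument=value, ...), one row to a line, values as JSON. arm_command: Moves the arm, as the interface text tells. Its arguments: {"type":"object","properties":{"increments":{"type":"array"},"claw":{"type":"number"},"newtons":{"type":"number"}},"required":["increments"]}

```bash
mkdir -p pics; python3 - <<'E'
from workcell import robot
import cv2,numpy as np
for n in("side","top"):
    p,d=robot.capture(n); cv2.imwrite(f"pics/{n}0.png",p); np.save(f"{n}0.npy",d)
    c=robot.camera_params(n); print(n,c["mtx"].round(1).tolist(),(-c["R"].T@c["t"]).round(3),c["R"].round(3).tolist())
print(robot.observe())
E
```

```text
side [[566.7, 0.0, 316.8], [0.0, 566.7, 244.5], [0.0, 0.0, 1.0]] [ 0.286 -0.872  1.15 ] [[0.949, -0.315, -0.005], [-0.235, -0.699, -0.675], [0.209, 0.642, -0.738]]
top [[569.4, 0.0, 322.7], [0.0, 569.4, 232.9], [0.0, 0.0, 1.0]] [0.338 0.006 1.226] [[0.022, -1.0, 0.021], [-0.985, -0.025, -0.17], [0.171, -0.017, -0.985]]
{'clock': 0.1, 'qpos': array([-1.35170484e+00,  9.18340689e-02,  1.23180541e+00, -1.27543046e-05,
        1.81978449e+00, -5.67170064e-02]), 'qvel': array([-3.94928085e-04, -2.46329513e-03, -2.59146261e-03, -5.03499762e-05,
        1.35470677e-03,  5.52307436e-05]), 'joint_torque': array([ 1.30716118e-03, -4.60216999e+01, -4.19218147e+01, -1.44317792e-04,
        1.06354285e-02,  2.96268993e-06]), 'eef_pos': array([ 0.16332373, -0.57707764,  0.23021114]), 'tool_rot': array([[ 2.72321577e-01, -9.62206210e-01, -4.10089138e-04],
       [-9.62204559e-01, -2.72321870e-01,  1.78485268e-03],
       [-1.82907258e-03, -9.14642584e-05, -9.99998323e-01]]), 'contact_force': array([ 0.52998022, -0.10132218, -0.56869808]), 'torque': array([ 0.03509185,  0.01282049, -0.0192158 ]), 'grip_width': 0.08516833598846893}
```

View pics/top0.png

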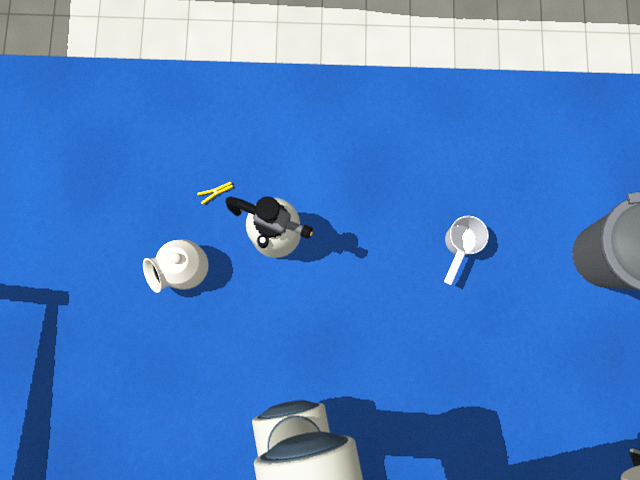

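View pics/side0.png

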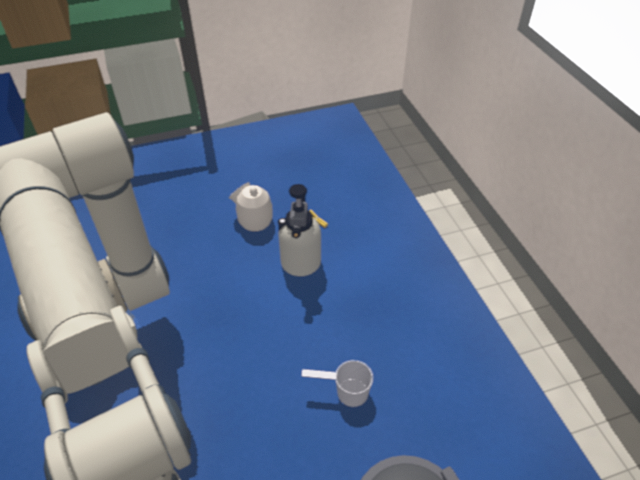

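The top view shows the knob at (267,208), pin boss at (263,241), nozzle tip at (308,232), and grip at (232,206). The side view shows the knob at (298,190). The salt pig, cup and peg are all clear of the sprayer.

```bash
cat > h.py <<'E'
from workcell import robot
import cv2,numpy as np
def ray(n,u,v):
    c=robot.camera_params(n); d=c["R"].T@np.linalg.solve(c["mtx"],[u,v,1.]); return -c["R"].T@c["t"],d
def onz(n,u,v,z):
    o,d=ray(n,u,v); return o+d*(z-o[2])/d[2]
def cross(a,b):
    (o,d),(p,e)=ray(*a),ray(*b); s,t=np.linalg.lstsq(np.c_[d,-e],p-o,rcond=None)[0]
    return (o+d*s+p+e*t)/2, np.linalg.norm(o+d*s-p-e*t)
def pts(n,D):
    c=robot.camera_params(n); v,u=np.indices(D.shape)
    X=np.stack([u,v,np.ones_like(u)],-1)@np.linalg.inv(c["mtx"]).T*D[...,None]
    return (X-c["t"])@c["R"]
E
python3 - <<'E'
from h import *
for n,(u,v) in (("top",(267,208)),("side",(298,190))):
    P=pts(n,np.load(n+"0.npy")); g=cv2.imread(f"pics/{n}0.png").max(2)
    w=np.zeros(g.shape,bool); w[v-18:v+18,u-18:u+18]=1
    m=w&(P[...,2]>.252)&(P[...,2]<.27)&(g<90)
    ys,xs=np.nonzero(m)
    (cx,cy),r=cv2.minEnclosingCircle(np.c_[xs,ys].astype(np.float32))
    print(n,m.sum(),xs.mean(),ys.mean(),(cx,cy,r),P[m].mean(0).round(4),np.ptp(P[m],0).round(3),"onz",onz(n,xs.mean(),ys.mean(),.259).round(4))
    img=cv2.imread(f"pics/{n}0.png")[v-30:v+60,u-50:u+60]; cv2.imwrite(f"pics/{n}0c.png",cv2.resize(img,None,fx=6,fy=6,interpolation=2))
print("pin",onz("top",263,241,.154),"nozzle",onz("top",308,232,.18),"grip",onz("top",232,206,.17))
E
```

```text
top 452 266.9070796460177 208.41814159292036 (266.6956481933594, 208.0, 12.360858917236328) [0.5465 0.087  0.2596] [0.04  0.042 0.013] onz [0.5466 0.0871 0.259 ]
side 181 297.57458563535914 190.79558011049724 (297.5, 190.5, 8.514793395996094) [0.5497 0.0796 0.2587] [0.039 0.042 0.011] onz [0.5496 0.0793 0.259 ]
pin [0.50571194 0.10083683 0.154     ] nozzle [0.52073433 0.01552714 0.18      ] grip [0.56871507 0.16058487 0.17      ]
```

```bash
python3 - <<'E'
from h import *
print(cross(("top",266.8,208.2),("side",297.5,190.6)))
# cross-check on the cup rim/tank and salt pig: per-view cloud centres
for n in("top","side"):
    P=pts(n,np.load(n+"0.npy"))
    for z0,z1,c,r,nm in((.06,.08,(.5,-.29),.07,"cup rim"),(.25,.27,(.548,.083),.04,"knob"),(.12,.14,(.47,.23),.09,"pig top"),(.14,.156,(.548,.083),.07,"tank top")):
        m=(P[...,2]>z0)&(P[...,2]<z1)&(np.hypot(P[...,0]-c[0],P[...,1]-c[1])<r); Q=P[m]
        if m.sum(): print(n,nm,m.sum(),((Q.min(0)+Q.max(0))/2).round(4),np.ptp(Q,0).round(3))
E
python3 -c "
import cv2,numpy as np
a=cv2.imread('pics/top0c.png');b=cv2.imread('pics/side0c.png')
cv2.imwrite('pics/c.png',cv2.resize(np.hstack([a,b]),(792,324)))"
```

```text
(array([0.5502144 , 0.08784325, 0.25141931]), np.float64(0.003110300908596044))
top cup rim 374 [ 0.5055 -0.3075  0.0676] [0.127 0.089 0.014]
top knob 476 [0.5482 0.0874 0.2584] [0.043 0.042 0.014]
top pig top 98 [0.474  0.2717 0.1289] [0.021 0.021 0.018]
top tank top 414 [0.5426 0.0973 0.1478] [0.09  0.104 0.015]
side cup rim 380 [ 0.5065 -0.3095  0.0672] [0.126 0.087 0.014]
side knob 211 [0.5505 0.0828 0.2567] [0.043 0.044 0.013]
side pig top 45 [0.4764 0.2666 0.1291] [0.019 0.025 0.016]
side tank top 236 [0.5464 0.0751 0.1481] [0.091 0.078 0.016]
```

View pics/c.png

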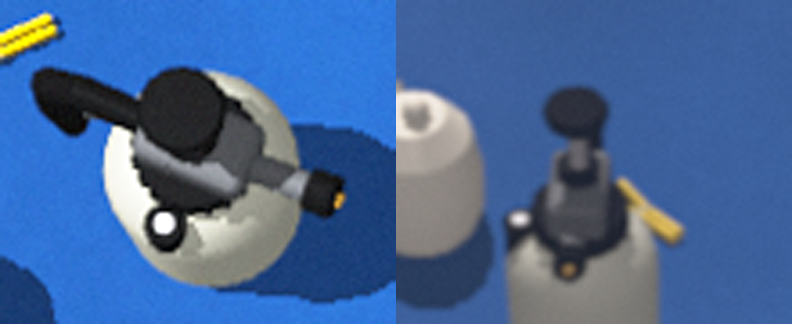

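The crops show the knob top clear and unobstructed, and the pin's white top is visible in both views. Taking (0.5485, 0.086) as the axis, I'll shut the fingers and go above it.

Emit:
arm_command([
  [[0,0,0.04,0,0,0],[0,0,0.08,0,0,0],[0.02,0.034,0.08,0,0,0],[0.04,0.069,0.08,0,0,0],[0.06,0.103,0.08,0,0,0]],
], claw=0, newtons=30)

```text
clock: 0.52
eef_pos: [0.2238, -0.4738, 0.3115]
tool_rot: [[0.271, -0.963, 0.0], [-0.963, -0.271, -0.0], [0.0, -0.0, -1.0]]
contact_force: [-0.2, -0.1, -0.5]
grip_width: 0.0256
```

Emit:
arm_command([
  [[0.02,0.034,0,0,0,0],[0.04,0.069,0,0,0,0],[0.06,0.103,0,0,0,0],[0.08,0.138,0,0,0,0],[0.1,0.172,0,0,0,0]],
])

```text
clock: 0.93
eef_pos: [0.3238, -0.3004, 0.311]
tool_rot: [[0.272, -0.962, -0.0], [-0.962, -0.272, 0.0], [-0.0, 0.0, -1.0]]
contact_force: [0.7, 0.5, 0.1]
grip_width: 0.0001
```

Emit:
arm_command([
  [[0.02,0.034,0,0,0,0],[0.04,0.069,0,0,0,0],[0.06,0.103,0,0,0,0],[0.08,0.138,0,0,0,0],[0.1,0.172,0,0,0,0]],
])

```text
clock: 1.35
eef_pos: [0.4238, -0.1283, 0.3111]
tool_rot: [[0.272, -0.962, -0.0], [-0.962, -0.272, 0.0], [-0.0, 0.0, -1.0]]
contact_force: [-0.2, -1.4, 0.4]
grip_width: -0.0005
```

Remaining shift is (0.125, 0.214, -0.035).

Emit:
arm_command([
  [[0.02,0.034,0,0,0,0],[0.04,0.069,0,0,0,0],[0.06,0.103,0,0,0,0],[0.08,0.138,0,0,0,0],[0.1,0.172,0,0,0,0]],
])

```text
clock: 1.77
eef_pos: [0.5239, 0.0438, 0.3109]
tool_rot: [[0.273, -0.962, -0.0], [-0.962, -0.273, -0.0], [-0.0, 0.0, -1.0]]
contact_force: [0.8, -0.7, 0.1]
grip_width: -0.0004
```

Emit:
arm_command([
  [[0.012,0.021,0,0,0,0],[0.025,0.042,0,0,0,0],[0.025,0.042,-0.018,0,0,0],[0.025,0.042,-0.036,0,0,0],[0.025,0.042,-0.036,0,0,0]],
])

```text
clock: 2.18
eef_pos: [0.5475, 0.0842, 0.2703]
tool_rot: [[0.273, -0.962, -0.008], [-0.962, -0.273, -0.001], [-0.001, 0.008, -1.0]]
contact_force: [-0.3, -0.4, -1.4]
grip_width: 0.0001
```

```bash
python3 - <<'E'
from h import *
a,_=robot.capture("top");b,_=robot.capture("side")
a=a[140:290,170:350];b=b[130:280,210:390]
cv2.imwrite("pics/near.png",cv2.resize(np.hstack([a,b]),(792,330),interpolation=2))
s=robot.observe();print(s["eef_pos"],s["contact_force"],s["clock"],s["qpos"])
E
```

```text
[0.54796005 0.08360795 0.27439995] [-0.62430724  0.91255342  0.35656168] 2.2833 [ 9.00532099e-02 -1.68577011e-02  1.26471500e+00 -3.01293223e-05
  1.89620522e+00  1.38501482e+00]
```

View pics/near.png

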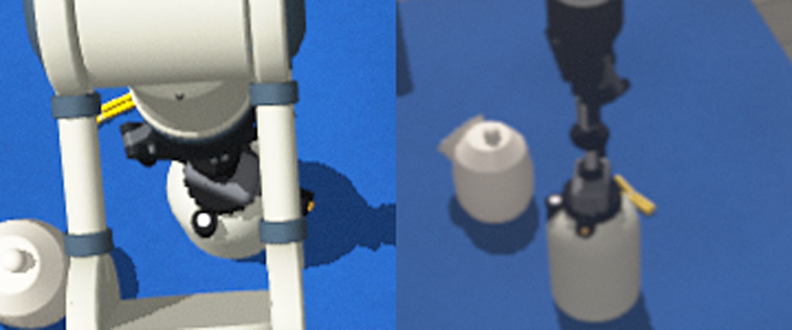

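The fingertips sit over the knob in both crops, and the pin stays visible: top crop (205,222), side crop (556,202). First stroke, cautiously.

Emit:
arm_command([
  [[0.0005,0.002,-0.008,0,0,0],[0.0005,0.002,-0.018,0,0,0],[0.0005,0.002,-0.028,0,0,0],[0.0005,0.002,-0.038,0,0,0],[0.0005,0.002,-0.038,0,0,0]],
])

```text
clock: 2.7
eef_pos: [0.5494, 0.0856, 0.2373]
tool_rot: [[0.272, -0.962, 0.003], [-0.962, -0.272, 0.0], [0.0, -0.003, -1.0]]
contact_force: [1.7, 0.4, 6.5]
grip_width: -0.0001
```

Emit:
arm_command([
  [[0,0,-0.003,0,0,0],[0,0,-0.005,0,0,0],[0,0,-0.005,0,0,0]],
])

```text
clock: 2.95
eef_pos: [0.5496, 0.0857, 0.2343]
tool_rot: [[0.272, -0.962, 0.005], [-0.962, -0.272, 0.001], [0.001, -0.005, -1.0]]
contact_force: [-0.2, -0.1, 7.6]
grip_width: -0.0001
```

Emit:
arm_command([
  [[0,0,-0.002,0,0,0],[0,0,-0.004,0,0,0],[0,0,-0.004,0,0,0]],
])

```text
clock: 3.2
eef_pos: [0.5496, 0.0857, 0.2306]
tool_rot: [[0.272, -0.962, 0.005], [-0.962, -0.272, 0.001], [0.001, -0.005, -1.0]]
contact_force: [0.4, 0.6, 10.3]
grip_width: 0.0004
```

Emit:
arm_command([
  [[0,0,-0.002,0,0,0],[0,0,-0.002,0,0,0]],
])

```text
clock: 3.37
eef_pos: [0.5496, 0.0857, 0.23]
tool_rot: [[0.272, -0.962, 0.007], [-0.962, -0.272, 0.001], [0.001, -0.007, -1.0]]
contact_force: [-1.2, 0.2, 13.6]
grip_width: 0.0003
```

Stop reached at z=0.230. Letting it up fully, then repeating the stroke.

Emit:
arm_command([
  [[0,0,0.015,0,0,0],[0,0,0.03,0,0,0],[0,0,0.044,0,0,0],[0,0,0.044,0,0,0],[0,0,0.044,0,0,0]],
])

```text
clock: 3.78
eef_pos: [0.5491, 0.0855, 0.2706]
tool_rot: [[0.272, -0.962, 0.002], [-0.962, -0.272, 0.0], [0.0, -0.002, -1.0]]
contact_force: [0.1, -0.3, -0.4]
grip_width: 0.0002
```

Emit:
arm_command([
  [[0,0,-0.012,0,0,0],[0,0,-0.024,0,0,0],[0,0,-0.036,0,0,0],[0,0,-0.044,0,0,0],[0,0,-0.044,0,0,0]],
])

```text
clock: 4.2
eef_pos: [0.5495, 0.0856, 0.2299]
tool_rot: [[0.272, -0.962, 0.007], [-0.962, -0.272, 0.0], [0.001, -0.007, -1.0]]
contact_force: [-1.7, 0.0, 19.6]
grip_width: -0.0001
```

Emit:
arm_command([
  [[0,0,0.015,0,0,0],[0,0,0.03,0,0,0],[0,0,0.044,0,0,0],[0,0,0.044,0,0,0],[0,0,0.044,0,0,0]],
])

```text
clock: 4.62
eef_pos: [0.5489, 0.0856, 0.2691]
tool_rot: [[0.272, -0.962, -0.001], [-0.962, -0.272, -0.0], [-0.0, 0.001, -1.0]]
contact_force: [0.3, 0.0, 0.8]
grip_width: -0.0001
```

```bash
cat > look.py <<'E'
from h import *
import sys
a,D=robot.capture("top");b,E=robot.capture("side")
P=pts("top",D)
a=a[140:290,170:350];b=b[130:280,210:390]
cv2.imwrite(f"pics/{sys.argv[1]}.png",cv2.resize(np.hstack([a,b]),(792,330),interpolation=2))
P0=pts("top",np.load("top0.npy"))
g=np.s_[238:244,260:267]
print("pin z now/start",np.median(P[g][...,2]),np.median(P0[g][...,2]));print(P[g][...,2].round(3));print(P0[g][...,2].round(3))
for nm,Q in(("top",P),("top0",P0),("side",pts("side",E)),("side0",pts("side",np.load("side0.npy")))):
    m=(np.hypot(Q[...,0]-.511,Q[...,1]-.101)<.02)&(Q[...,2]>.135)&(Q[...,2]<.19); print(nm,np.sort(Q[m][:,2])[-8:].round(3))
s=robot.observe();print(s["eef_pos"],s["contact_force"],s["clock"])
E
python3 look.py s2
```

```text
pin z now/start 0.15261622038465722 0.15258612351031495
[[0.153 0.154 0.152 0.155 0.156 0.152 0.152]
 [0.154 0.156 0.154 0.151 1.226 0.153 0.151]
 [0.152 0.156 0.154 0.153 0.152 0.153 0.151]
 [0.154 0.156 0.155 0.153 0.154 0.152 0.153]
 [0.151 0.148 0.154 0.148 0.152 0.149 0.151]
 [0.151 0.15  0.154 0.148 0.152 0.149 0.154]]
[[0.152 0.152 0.153 0.152 0.153 0.151 0.15 ]
 [0.152 0.155 0.154 0.152 0.153 0.153 0.15 ]
 [0.153 0.154 0.153 0.153 0.151 0.153 0.15 ]
 [0.15  0.157 0.153 0.152 0.151 0.153 0.152]
 [0.152 0.155 0.147 0.155 0.154 0.151 0.152]
 [0.153 0.155 0.15  0.15  0.153 0.156 0.155]]
top [0.172 0.173 0.173 0.174 0.174 0.178 0.178 0.184]
top0 [0.172 0.172 0.173 0.173 0.173 0.184 0.186 0.19 ]
side [0.168 0.17  0.17  0.17  0.17  0.17  0.171 0.173]
side0 [0.169 0.169 0.17  0.17  0.17  0.17  0.17  0.171]
[0.54845221 0.08558448 0.2678645 ] [0.91862236 0.27457721 0.70195328] 4.7167
```

Depth on the pin's top reads well (still in). Three more strokes.

Emit:
arm_command([
  [[0,0,-0.012,0,0,0],[0,0,-0.024,0,0,0],[0,0,-0.036,0,0,0],[0,0,-0.043,0,0,0],[0,0,-0.043,0,0,0]],
])

```text
clock: 5.13
eef_pos: [0.5491, 0.0856, 0.2299]
tool_rot: [[0.272, -0.962, 0.005], [-0.962, -0.272, 0.0], [0.001, -0.005, -1.0]]
contact_force: [-1.6, -0.5, 17.1]
grip_width: 0.0002
```

Emit:
arm_command([
  [[0,0,0.015,0,0,0],[0,0,0.03,0,0,0],[0,0,0.043,0,0,0],[0,0,0.043,0,0,0],[0,0,0.043,0,0,0]],
])

```text
clock: 5.55
eef_pos: [0.5488, 0.0857, 0.2691]
tool_rot: [[0.272, -0.962, -0.001], [-0.962, -0.272, -0.0], [-0.0, 0.001, -1.0]]
contact_force: [0.8, -0.8, 0.2]
grip_width: -0.0001
```

Emit:
arm_command([
  [[0,0,-0.012,0,0,0],[0,0,-0.024,0,0,0],[0,0,-0.036,0,0,0],[0,0,-0.043,0,0,0],[0,0,-0.043,0,0,0]],
])

```text
clock: 5.97
eef_pos: [0.5492, 0.0857, 0.2299]
tool_rot: [[0.272, -0.962, 0.005], [-0.962, -0.272, 0.0], [0.001, -0.005, -1.0]]
contact_force: [-2.2, -1.1, 16.8]
grip_width: 0.0001
```

Emit:
arm_command([
  [[0,0,0.015,0,0,0],[0,0,0.03,0,0,0],[0,0,0.043,0,0,0],[0,0,0.043,0,0,0],[0,0,0.043,0,0,0]],
])

```text
clock: 6.38
eef_pos: [0.5487, 0.0857, 0.2686]
tool_rot: [[0.272, -0.962, -0.002], [-0.962, -0.272, -0.0], [-0.0, 0.002, -1.0]]
contact_force: [0.3, 0.2, -0.6]
grip_width: -0.0001
```

Emit:
arm_command([
  [[0,0,-0.012,0,0,0],[0,0,-0.024,0,0,0],[0,0,-0.036,0,0,0],[0,0,-0.043,0,0,0],[0,0,-0.043,0,0,0]],
])

```text
clock: 6.8
eef_pos: [0.5492, 0.0857, 0.2299]
tool_rot: [[0.272, -0.962, 0.005], [-0.962, -0.272, 0.0], [0.001, -0.005, -1.0]]
contact_force: [-0.9, 0.7, 19.2]
grip_width: -0.0001
```

Emit:
arm_command([
  [[0,0,0.015,0,0,0],[0,0,0.03,0,0,0],[0,0,0.043,0,0,0],[0,0,0.043,0,0,0],[0,0,0.043,0,0,0]],
])

```text
clock: 7.22
eef_pos: [0.5487, 0.0857, 0.2685]
tool_rot: [[0.272, -0.962, -0.002], [-0.962, -0.272, -0.0], [-0.0, 0.002, -1.0]]
contact_force: [-0.3, 0.4, -0.8]
grip_width: -0.0001
```

```bash
python3 look.py s5
```

```text
pin z now/start 0.15351344825238328 0.15258612351031495
[[0.154 0.153 0.154 0.156 0.154 0.15  0.154]
 [0.157 0.155 0.157 0.154 0.154 0.148 0.149]
 [0.152 0.156 0.157 0.157 0.154 0.152 0.149]
 [0.155 0.152 0.153 0.155 0.149 0.154 0.149]
 [0.151 0.153 0.149 0.157 0.155 0.154 0.151]
 [0.153 0.152 0.15  0.151 0.156 0.15  0.151]]
[[0.152 0.152 0.153 0.152 0.153 0.151 0.15 ]
 [0.152 0.155 0.154 0.152 0.153 0.153 0.15 ]
 [0.153 0.154 0.153 0.153 0.151 0.153 0.15 ]
 [0.15  0.157 0.153 0.152 0.151 0.153 0.152]
 [0.152 0.155 0.147 0.155 0.154 0.151 0.152]
 [0.153 0.155 0.15  0.15  0.153 0.156 0.155]]
top [0.172 0.172 0.173 0.173 0.173 0.181 0.185 0.187]
top0 [0.172 0.172 0.173 0.173 0.173 0.184 0.186 0.19 ]
side [0.169 0.169 0.169 0.169 0.169 0.17  0.171 0.172]
side0 [0.169 0.169 0.17  0.17  0.17  0.17  0.17  0.171]
[0.54840708 0.08561586 0.26753365] [ 0.21713312  0.22785896 -0.46708463] 7.3167
```

View pics/s5.png

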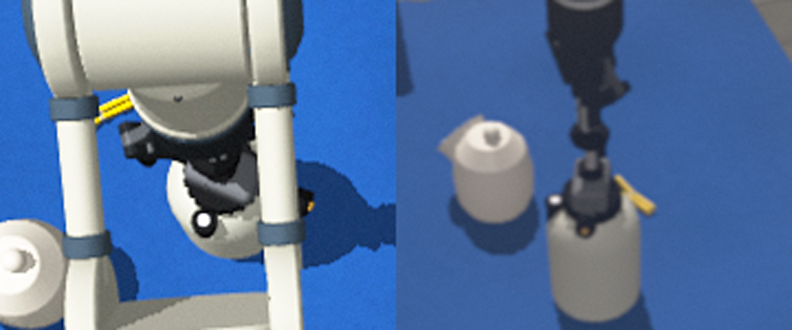

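The sprayer hasn't moved, and the pin (top crop (204,222)) is still essentially in. Strokes may have been let up a bit short in time, so I'll add a longer dwell at the top and bottom.

Emit:
arm_command([
  [[0,0,0.003,0,0,0],[0,0,-0.013,0,0,0],[0,0,-0.028,0,0,0],[0,0,-0.043,0,0,0],[0,0,-0.043,0,0,0]],
])

```text
clock: 7.73
eef_pos: [0.5495, 0.0858, 0.2309]
tool_rot: [[0.272, -0.962, 0.007], [-0.962, -0.272, 0.001], [0.001, -0.006, -1.0]]
contact_force: [-0.6, -0.4, 9.1]
grip_width: 0.0004
```

Emit:
arm_command([
  [[0,0,0,0,0,0],[0,0,0.02,0,0,0],[0,0,0.043,0,0,0],[0,0,0.043,0,0,0],[0,0,0.043,0,0,0]],
])

```text
clock: 8.15
eef_pos: [0.5492, 0.0857, 0.2712]
tool_rot: [[0.272, -0.962, 0.002], [-0.962, -0.272, 0.0], [0.0, -0.002, -1.0]]
contact_force: [-0.7, 1.0, 0.2]
grip_width: 0.0001
```

Emit:
arm_command([
  [[0,0,0.003,0,0,0],[0,0,0.003,0,0,0],[0,0,0.003,0,0,0]],
])

```text
clock: 8.4
eef_pos: [0.5486, 0.0856, 0.2719]
tool_rot: [[0.272, -0.962, -0.002], [-0.962, -0.272, -0.0], [-0.0, 0.002, -1.0]]
contact_force: [-0.2, 0.1, -0.4]
grip_width: -0.0004
```

```bash
python3 look.py s6
```

```text
pin z now/start 0.15519340473857218 0.15258612351031495
[[0.168 0.168 0.168 0.166 0.167 0.153 0.151]
 [0.169 0.169 0.167 0.168 0.164 0.154 0.15 ]
 [0.166 0.167 0.165 0.171 0.159 0.149 0.152]
 [0.16  0.163 0.162 0.158 0.153 0.153 0.156]
 [0.152 0.154 0.155 0.155 0.153 0.152 0.151]
 [0.15  0.151 0.148 0.152 0.149 0.153 0.15 ]]
[[0.152 0.152 0.153 0.152 0.153 0.151 0.15 ]
 [0.152 0.155 0.154 0.152 0.153 0.153 0.15 ]
 [0.153 0.154 0.153 0.153 0.151 0.153 0.15 ]
 [0.15  0.157 0.153 0.152 0.151 0.153 0.152]
 [0.152 0.155 0.147 0.155 0.154 0.151 0.152]
 [0.153 0.155 0.15  0.15  0.153 0.156 0.155]]
top [0.172 0.172 0.172 0.172 0.172 0.176 0.186 0.188]
top0 [0.172 0.172 0.173 0.173 0.173 0.184 0.186 0.19 ]
side [0.17  0.17  0.17  0.17  0.171 0.172 0.173 0.174]
side0 [0.169 0.169 0.17  0.17  0.17  0.17  0.17  0.171]
[0.54868829 0.0856394  0.27223653] [ 0.11209991 -0.43752731 -0.36954606] 8.5
```

View pics/s6.png

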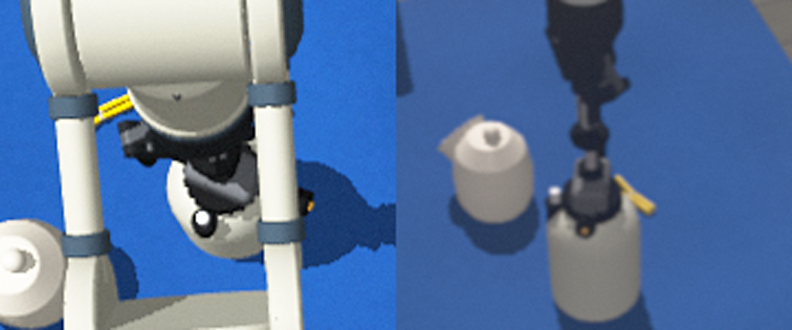

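The pin has jumped up: its top has moved to about (203,216) in the top crop and reads roughly 0.168. Extra strokes do no harm, so I'll do two more to be sure it is fully out.

Emit:
arm_command([
  [[0,0,-0.014,0,0,0],[0,0,-0.029,0,0,0],[0,0,-0.047,0,0,0],[0,0,-0.047,0,0,0],[0,0,-0.047,0,0,0]],
])

```text
clock: 8.92
eef_pos: [0.5496, 0.0857, 0.2299]
tool_rot: [[0.272, -0.962, 0.006], [-0.962, -0.272, 0.001], [0.001, -0.006, -1.0]]
contact_force: [-1.5, -0.5, 17.9]
grip_width: 0.0005
```

Emit:
arm_command([
  [[0,0,0.02,0,0,0],[0,0,0.04,0,0,0],[0,0,0.047,0,0,0],[0,0,0.047,0,0,0],[0,0,0.047,0,0,0]],
])

```text
clock: 9.33
eef_pos: [0.5489, 0.0857, 0.2726]
tool_rot: [[0.272, -0.962, -0.0], [-0.962, -0.272, -0.0], [-0.0, 0.0, -1.0]]
contact_force: [-0.3, 0.3, -0.1]
grip_width: 0.0004
```

```bash
python3 look.py s7|sed -n 1,7p
```

```text
pin z now/start 0.15499731585058243 0.15258612351031495
[[0.171 0.169 0.171 0.171 0.166 0.155 0.152]
 [0.174 0.165 0.174 0.173 0.164 0.154 0.15 ]
 [0.172 0.17  0.171 0.168 0.157 0.15  0.155]
 [0.157 0.165 0.163 0.16  0.153 0.152 0.153]
 [0.153 0.154 0.155 0.154 0.149 0.153 0.154]
 [0.152 0.15  0.15  1.226 0.154 0.152 0.152]]
```

Emit:
arm_command([
  [[0,0,-0.014,0,0,0],[0,0,-0.029,0,0,0],[0,0,-0.047,0,0,0],[0,0,-0.047,0,0,0],[0,0,-0.047,0,0,0]],
])

```text
clock: 9.85
eef_pos: [0.5493, 0.0857, 0.2299]
tool_rot: [[0.272, -0.962, 0.006], [-0.962, -0.272, 0.001], [0.001, -0.006, -1.0]]
contact_force: [-2.8, -1.2, 16.4]
grip_width: 0.0002
```

Emit:
arm_command([
  [[0,0,0.02,0,0,0],[0,0,0.04,0,0,0],[0,0,0.047,0,0,0],[0,0,0.047,0,0,0],[0,0,0.047,0,0,0]],
])

```text
clock: 10.27
eef_pos: [0.5488, 0.0856, 0.2719]
tool_rot: [[0.272, -0.962, -0.001], [-0.962, -0.272, -0.0], [-0.0, 0.001, -1.0]]
contact_force: [-0.8, -0.7, 0.6]
grip_width: 0.0002
```

```bash
python3 look.py s8|sed -n 1,7p; python3 - <<'E'
import cv2,numpy as np
t=[cv2.imread(f"pics/{n}.png")[180:270,150:270] for n in("s5","s6","s7","s8")]
s=[cv2.imread(f"pics/{n}.png")[160:250,520:640] for n in("s5","s6","s7","s8")]
cv2.imwrite("pics/cmp.png",cv2.resize(np.vstack([np.hstack(t),np.hstack(s)]),(800,300)))
E
```

```text
pin z now/start 0.15541146413287676 0.15258612351031495
[[0.173 0.174 0.174 1.226 0.169 0.152 0.153]
 [0.17  0.17  0.169 1.226 0.162 0.15  0.15 ]
 [0.173 0.17  0.168 0.164 0.159 0.152 0.153]
 [0.157 0.165 0.164 0.16  0.152 0.152 0.155]
 [0.153 0.155 0.158 0.15  0.153 0.155 0.152]
 [0.152 0.153 0.151 0.154 0.152 0.153 0.152]]
```

View pics/cmp.png

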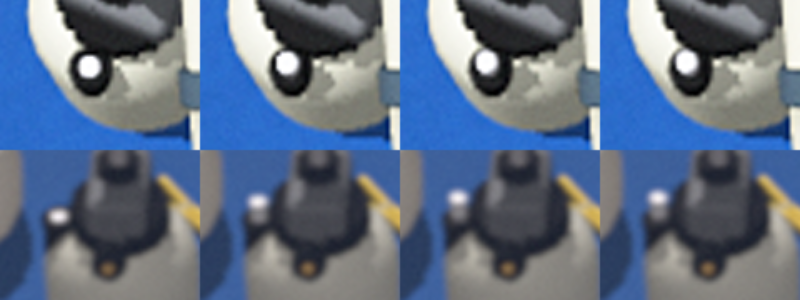

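Frames s5 to s8: the pin rises from s5 to s6, a little more to s7, and s8 matches s7, so it is fully out. Next I'll back the arm off upwards and to the right, then check.

Emit:
arm_command([
  [[0,0,0.02,0,0,0],[0,0,0.04,0,0,0],[-0.02,-0.034,0.04,0,0,0],[-0.04,-0.069,0.04,0,0,0],[-0.06,-0.103,0.04,0,0,0]],
])

```text
clock: 10.78
eef_pos: [0.4881, -0.018, 0.3114]
tool_rot: [[0.274, -0.962, -0.003], [-0.962, -0.274, 0.0], [-0.001, 0.003, -1.0]]
contact_force: [0.5, -0.1, 0.2]
grip_width: -0.0001
```

Emit:
arm_command([
  [[-0.02,-0.034,0,0,0,0],[-0.04,-0.069,0,0,0,0],[-0.06,-0.103,0,0,0,0],[-0.08,-0.138,0,0,0,0],[-0.1,-0.172,0,0,0,0]],
])

```text
clock: 11.2
eef_pos: [0.3874, -0.1905, 0.3116]
tool_rot: [[0.273, -0.962, -0.002], [-0.962, -0.273, 0.001], [-0.002, 0.002, -1.0]]
contact_force: [0.4, -0.1, 0.2]
grip_width: 0.0002
```

Emit:
arm_command([
  [[-0.02,-0.034,0,0,0,0],[-0.04,-0.069,0,0,0,0],[-0.06,-0.103,0,0,0,0],[-0.08,-0.138,0,0,0,0],[-0.08,-0.138,0,0,0,0]],
])

```text
clock: 11.62
eef_pos: [0.305, -0.332, 0.3105]
tool_rot: [[0.264, -0.964, -0.004], [-0.964, -0.264, 0.001], [-0.002, 0.004, -1.0]]
contact_force: [0.7, -0.3, 0.1]
grip_width: -0.0002
```

```bash
python3 look.py end|tail -1; python3 - <<'E'
from h import *
a,D=robot.capture("top"); b,E=robot.capture("side"); cv2.imwrite("pics/endtop.png",a)
for nm,d in(("before",np.load("top0.npy")),("after",D)):
    P=pts("top",d)
    for z0,z1,c,r,k in((.25,.27,(.548,.083),.04,"knob"),(.14,.156,(.548,.083),.08,"tank"),(.12,.14,(.47,.23),.09,"pig"),(.06,.08,(.5,-.29),.07,"cup")):
        m=(P[...,2]>z0)&(P[...,2]<z1)&(np.hypot(P[...,0]-c[0],P[...,1]-c[1])<r); Q=P[m]
        if m.sum(): print(nm,k,m.sum(),Q.mean(0).round(4))
E
```

```text
[ 0.30785087 -0.32818098  0.31141875] [-0.07420189 -0.0027525   0.1532289 ] 11.7167
before knob 476 [0.5472 0.0874 0.2595]
before tank 414 [0.5276 0.0896 0.1463]
before pig 98 [0.4734 0.2706 0.1283]
before cup 374 [ 0.4894 -0.2901  0.0679]
after knob 477 [0.5473 0.0873 0.2595]
after tank 373 [0.5299 0.0878 0.1457]
after pig 103 [0.473  0.2707 0.1281]
after cup 373 [ 0.4894 -0.2896  0.0679]
```

View pics/endtop.png

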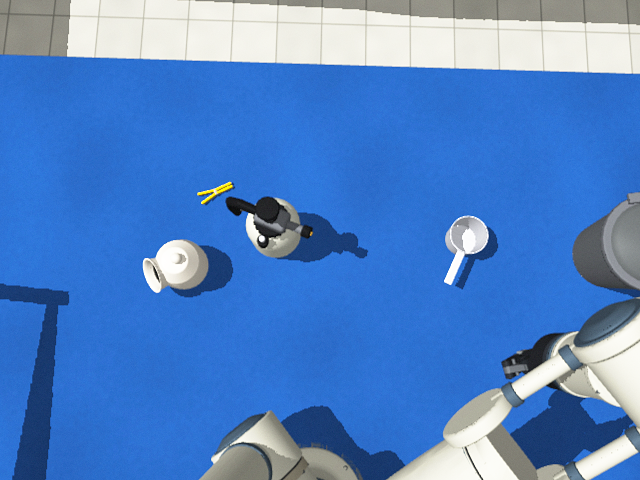

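The knob at (267,208) is up, and its measured height is the same as at the start. The sprayer, peg, pig and cup are where they were, and the arm is clear.

```bash
python3 -c "
from workcell import robot
robot.job_done()"
```

```text
the job is handed in; nothing more can be done
```

The sprayer is pumped up, the pressure pin is fully out, and the job is handed in at about 12 s on the robot's clock. I pressed the knob eight times with the shut fingertips and let it spring back up after each stroke.

- **Strokes:** seven strokes ended on the stop at z = 0.230 m. On stroke 6 the last reading was 0.231 m, still inside the 27 mm needed for a full stroke. The highest force I read was about 20 N.
- **Pin:** it stayed in through stroke 5. Its top then read about 0.168 m after stroke 6 and about 0.171 m after stroke 7. Stroke 8 changed nothing, so I took it as fully out. I could not clearly make out the dark ring at its foot at this image resolution.
- **Knob and bystanders:** the knob is back up, with a mean height of 0.2595 m both before and after. The knob, salt pig and cup positions agree with the start to within 0.5 mm. The peg and sprayer look unmoved in the last picture, and the arm touches nothing.
- **Disagreement between cameras:** the top and side cameras differed by 5 to 8 mm on the knob's position. I used a value weighted to the top view, and it pressed cleanly.

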